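# Release the transport lock of a sample feeder

### The job

The sample feeder on the bench is still locked for shipping: a toothed red wedge is stuck tight in its lock tower and stops the carriage. Work the wedge loose with small pulls to alternate sides while easing it upwards, put it in the blue bin, and then slide the carriage all the way over to its other end. Leave the brown bottle standing.

Things in the scene. Friction and masses are not known exactly. Their poses are not given: they have to be found in the camera images.
- wedge_center (a point): Centre of the red plastic wedge, half-way up its 110 mm length. It stands upright, z up along it, x and y parallel to the feeder's. Grip its block-shaped head: 36 mm in x, 20 mm in y, from 15 to 55 mm above this point, sides free. The start is tip on the tower's floor, 1 to 3.5 mm to the -x side of the mouth's centre.
- wedge: The same wedge, about 80 g; origin at the middle of its tip, 55 mm below its centre. Below the head it is 16 mm thick in y and tapers in x from 32 mm to 25 mm at the tip. Three teeth on alternate flanks, 7 mm tall; across tooth and opposite flank 36 mm. A tooth passes the mouth only while the wedge is pulled sideways, away from that tooth. Raised more than 65 mm it is free.
- tooth1 (a point): End of the top tooth, on the wedge's -x flank, 51.5 mm above the tip. To pass the mouth the wedge must stand 1.5 to 4 mm to the +x side of the mouth's centre. Raised by 17 to 24 mm from the start, this tooth is above the lips and tooth 2 still below them: shift over there.
- tooth2 (a point): End of the middle tooth, on the wedge's +x flank, 31.5 mm above the tip. To pass the mouth the wedge must stand 2.5 to 5.5 mm to the -x side of the mouth's centre. Raised by 37 to 44 mm from the start, this tooth is above the lips and tooth 3 still below them.
- tooth3 (a point): End of the lowest tooth, on the wedge's -x flank, 11.5 mm above the tip. To pass the mouth the wedge must stand 3.5 to 6.5 mm to the +x side of the mouth's centre. Raised by 57 mm from the start it is out.
- slot (a point): Centre of the mouth of the lock tower, level with its upper face, 85 mm above the bench; axes are the feeder's. The mouth is 40 mm wide in x between two aluminium lips 6 mm thick; the cavity below is 66 mm wide, its floor 65 mm down. A sprung rubber pad inside pinches the wedge in y (about 6 N), so it drags with 5 to 12 N in every direction and stays where it is left.
- feeder: The sample feeder, fixed; origin below the mouth at bench height. White base 200 by 330 mm and 20 mm high, from 140 mm on the -x side to 60 mm on the +x side of the origin. The clear lock tower is 78 mm in x, 36 mm in y. The carriage runs along +y on the -x side.
- carriage (a joint): Travel of the carriage along the feeder's +y, in m: 0 is the shipping end, 0.130 the stop at the other end (taller white block with green window). Starts at 0 to 0.012, stays where it is left; about 3 N moves it. Its yellow arm, 101 to 116 mm above the bench, sweeps over the tower and meets the wedge's head at about 0.04.
- carriage_grip (a point): Point in the black square grip post on the carriage, post 24 by 24 mm, top 16 mm above this point; 112 mm above the bench; axes as the feeder's. Its +y and -y sides are free for 30 mm below the point; the arm's column is 32 mm from its +x side. The carriage is an aluminium block with amber vials, 66 by 100 mm.
- blue_bin: Open bright blue plastic bin, fixed, 140 mm (x) by 120 mm (y), 70 mm tall, walls and floor 4 to 5 mm; origin under its centre at bench height. An equal grey bin stands at the other side. The wedge may stand, lean or lie in it.
- brown_bottle: Brown glass solvent bottle standing loose beyond the bins, 90 mm across, 190 mm tall; origin under its centre, z along its axis.

How it is judged:
On the way, in this order (a step that is already met when the one before it is completed fails the run):
1. the wedge is clear of the tower (z of wedge_center in the frame of slot above 0.056 m), for 0.1 s.
2. the wedge lies, leans or stands in the blue bin, let go (x of wedge_center in the frame of blue_bin between -0.07 and 0.07 m and y of wedge_center in the frame of blue_bin between -0.06 and 0.06 m and z of wedge_center in the frame of blue_bin below 0.066 m and contact force between the fingers and wedge below 0.1 N and linear speed of wedge below 0.05 m/s), for 0.2 s.
At the end, for the whole second after the job is handed in: The wedge is at rest inside the blue bin (its centre within the bin's walls and less than 66 mm above the bench), the carriage is within 6 mm of its far stop (joint above 0.124), and the brown bottle stands upright (x of wedge_center in the frame of blue_bin between -0.07 and 0.07 m and y of wedge_center in the frame of blue_bin between -0.06 and 0.06 m and z of wedge_center in the frame of blue_bin below 0.066 m and linear speed of wedge below 0.03 m/s and value of joint carriage above 0.124 m and angle between brown_bottle's own z axis and vertical below 0.2 rad); the robot touches nothing.
It fails at once if the brown bottle is knocked over (angle between brown_bottle's own z axis and vertical above 0.5 rad).
It also fails if it takes over 58 s, if anything falls off the work surface, if the arm or the gripper's body presses on something with over 40 N, if the wrist force passes 120 N, or if a joint passes its speed limit or range.

### The arm

A 6-joint arm with a two-finger parallel gripper is mounted at the origin on the work surface. World frame = base frame: x ahead of the robot, y to its left, z up, the work surface at z = 0. Lengths are in m, angles in rad, forces in N, time in s.
With the tool pointing down it reaches from about 0.375 to 0.9 m from the base axis. Payload 3.1 kg.
Tool frame: the origin (TCP) lies at the very end of the fingers, on their centre line; the grasp point (between the pads) lies 19 mm behind it; z points along the fingers, y is the line along which they close (so a half turn about z gives the same grasp; the last joint's range is limited). The gripper opens to 85 mm and grips with 20 to 120 N. Pads are 22 mm wide; open, the fingers measure 114 mm over their backs; the gripper's body (76 mm by 85 mm) begins 54 mm behind the grasp point. The pads swing forward as they close: fully open they stand 13 mm farther back than shut.
Start: joints at [-1.421, 0.527, 1.433, -0, 1.181, -0.178], TCP at [0.201, -0.592, 0.231] pointing down, gripper open.
Joint ranges: [-3.08, 3.08], [-0.75, 2.2], [0.22, 2.44], [-1.43, 4.57], [0, 2.65], [-2.85, 2.85]. Speed limits (rad/s): [2.79, 2.79, 3.14, 3.14, 3.14, 3.14].

### API

Orientations are given as a unit quaternion [x, y, z, w].
In Python, from station import manip gives the robot as it stands.
- The arm moves only by the shell command python3 -m handwheel 'ROWS' [FORCE]. ROWS is JSON, a list of rows, each a list of 7 numbers: the shift along the world's x, y, z in mm, then the turn, a rotation vector about the world's x, y, z in degrees, then the opening, from 0 (shut) to 1 (fully open). A call has exactly 10 rows; each row shifts and turns the commanded pose from where the row before left it; what a row does not reach is not made up. A row lasts 1/8 s, in which the tool goes at most 62.5 mm and 10.7 degrees, less where a joint would pass 70% of its speed; a pose out of reach is approached as far as the arm can. A call is refused whole if a number of a shift passes 62.5 or a number of a turn 10.7, either way. A call with a gripper value outside its range is refused whole. The fingers move at their own pace and stop on an object; FORCE is the grip in N (left out, the last holds). Time passes only in rows, so rows that do not move let the fingers close, or fill a call up. It gives the time, the measured TCP pose, the force, the opening and the grip force at its end, in the units of the state.
- manip.sense(): the state, without advancing time (a new reading comes with each control period).
- manip.snapshot(name): name is "scene" or "top" or "wrist"; returns the picture (400x640x3 uint8, red, green, blue); there is no depth.
- manip.get_calibration(name): a dict with "K" (3x3 intrinsics, pixels), "k1" (the pictures are not rectified: a ray, as slopes to the right and down, at radius r is drawn at 1 + k1 r^2 times it, then the intrinsics apply), "rvec" (rotation vector, rad) and "tvec" (3), from world to camera coordinates, as OpenCV has them. Camera axes: x right, y down, z forward; pixel columns grow to the right and rows downward; lengths in m; the calibration is good to about 2 mm. A picture is of the moment at which its call begins: read the wrist's pose just before it. get_calibration takes no time and is no camera call; for the wrist camera it gives the pose at the moment of the call.
- manip.sign_off(): hands the job in; it is judged then, once.
The state is a dict: "t": time; "q": joint angles; "qd": joint speeds; "tau": joint torques, N m; "tcp_pos": TCP position; "tool_rot": TCP orientation; "force": force on the tool from outside, world axes, zero at the start; "ft_torque": the same for the moment, N m; "finger_gap": opening from 0.0 (shut) to 1.0 (fully open); "gripper_force": force on a finger pad.
Only numpy, scipy, OpenCV 4.12 (cv2) and the standard library are available. Lean on these libraries where they do the work, as an engineer would, in place of code of your own. Each camera call takes 0.05 s, during which the arm holds its last target. There are 200 camera calls.

## Working session

There is one attempt and no reset: what is moved stays moved. The work goes in short steps, Python scripts to look and compute and a shell command to move; the robot and the scene stay as the last step left them, time stands still between calls to the robot, and variables do not carry over. Pictures are saved under pics/ and viewed, at most 10 in all, crops included, and the job is handed in when it is done.

```bash
mkdir -p pics; cat > h.py <<'E'
import numpy as np, cv2
from station import manip
def snap(name,fn):
    c=manip.get_calibration(name); im=np.array(manip.snapshot(name)); cv2.imwrite('pics/'+fn,im[:,:,::-1]); return c,im
def ray(c,u,v):
    K=np.array(c['K'],float); d=np.array([float(c['k1']),0,0,0])
    p=cv2.undistortPoints(np.array([[[u,v]]],float),K,d)[0,0]
    R=cv2.Rodrigues(np.array(c['rvec'],float))[0]; t=np.array(c['tvec'],float).ravel()
    return -R.T@t, R.T@np.array([p[0],p[1],1])
def at(c,u,v,z):
    o,d=ray(c,u,v); return o+d*(z-o[2])/d[2]
def proj(c,P):
    P=np.array(P,float).reshape(-1,3)
    return cv2.projectPoints(P,np.array(c['rvec'],float),np.array(c['tvec'],float),np.array(c['K'],float),np.array([float(c['k1']),0,0,0]))[0][:,0]
E
python3 - <<'E'
from h import *
snap('top','top1.png');snap('scene','scene1.png')
s=manip.sense();print(s['t'],s['tcp_pos'],s['tool_rot'])
c=manip.get_calibration('top');print(c)
E
```

```text
0.1 [ 0.20115825 -0.59106244  0.23044295] [ 9.86599293e-01  1.63159074e-01  2.02344532e-05 -9.75154018e-04]
{'K': array([[365.75262897,   0.        , 317.99026304],
       [  0.        , 365.75262897, 198.58670296],
       [  0.        ,   0.        ,   1.        ]]), 'k1': -0.005580165973466651, 'rvec': array([ 2.19638084, -2.14137003,  0.1487735 ]), 'tvec': array([-0.03007819,  0.60162332,  0.9778467 ])}
```

View pics/top1.png

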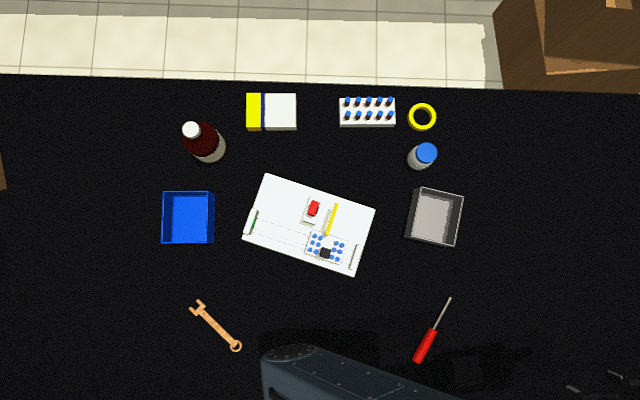

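View pics/scene1.png

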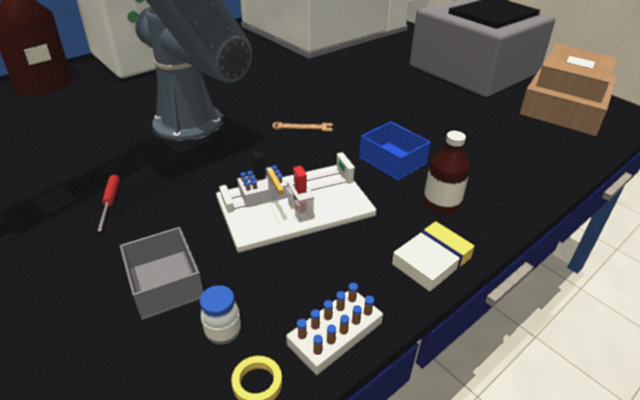

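The top view shows the feeder base with corners near (266,173), (375,209), (354,276) and (242,239), the red head near (313,208) and the grip post near (325,253). It also shows the blue bin near (188,217) and the bottle near (205,145). Feeder +y points left, towards the green window.

```bash
python3 - <<'E'
from h import *
im=cv2.imread('pics/top1.png')[160:285,235:385]
cv2.imwrite('pics/crop1.png',cv2.resize(im,None,fx=4.8,fy=4.8,interpolation=cv2.INTER_CUBIC))
c=manip.get_calibration('top')
C=np.array([at(c,u,v,.02)[:2] for u,v in [(266,173),(375,209),(354,276),(242,239)]]);print(C)
y=(C[0]-C[1]);y2=C[3]-C[2];print([np.linalg.norm(C[i]-C[i-1]) for i in range(4)])
x1=C[0]-C[3];x2=C[1]-C[2]
print([np.degrees(np.arctan2(*v[::-1])) for v in (y,y2,x1,x2)], C.mean(0))
# bin rim z=.07
B=np.array([at(c,u,v,.07)[:2] for u,v in [(163,191),(213,191),(213,243),(161,244)]]);print(B,B.mean(0))
print('head',at(c,314,207,.13),'post',at(c,325,253,.128),'bottle cap',at(c,191,130,.19))
E
```

```text
[[ 0.67310089  0.133846  ]
 [ 0.57883594 -0.17626329]
 [ 0.39220313 -0.11937446]
 [ 0.48587085  0.19252079]]
[np.float64(0.19620861338351092), np.float64(0.3241198119394984), np.float64(0.19511060243307193), np.float64(0.32565670462377144)]
[np.float64(73.09212759215893), np.float64(73.28404731040656), np.float64(-17.400126894968793), np.float64(-16.95210677698283)] [0.5325027  0.00768226]
[[0.60750646 0.39910714]
 [0.61107313 0.26654599]
 [0.47339119 0.2585978 ]
 [0.46745742 0.39401176]] [0.53985705 0.32956567]
head [ 0.56949364 -0.00370898  0.13      ] post [ 0.45607047 -0.03385338  0.128     ] bottle cap [0.74050033 0.29472872 0.19      ]
```

View pics/crop1.png

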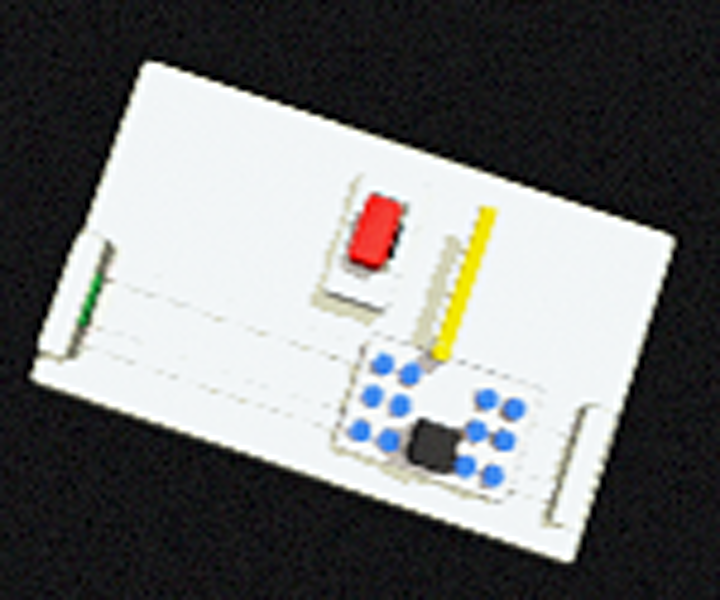

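```bash
python3 -m handwheel '[[33,52,3,0,0,-9,0.5],[33,52,3,0,0,-9,0.5],[33,52,3,0,0,-9,0.5],[33,52,3,0,0,-9,0.5],[33,52,3,0,0,0,0.5],[33,52,3,0,0,0,0.5],[33,52,3,0,0,0,0.5],[33,52,3,0,0,0,0.5],[33,52,0,0,0,0,0.5],[33,52,0,0,0,0,0.5]]' 60
python3 - <<'E'
from h import *
c=manip.get_calibration('wrist');s=manip.sense();print(s['q'],s['tcp_pos'])
R=cv2.Rodrigues(np.array(c['rvec']))[0];print('cam',-R.T@c['tvec'],'fwd',R[2],'right',R[0])
from scipy.spatial.transform import Rotation as Q
print(Q.from_quat(s['tool_rot']).as_matrix())
E
```

```text
t: 1.35
tcp_pos: [0.532, -0.0698, 0.2552]
tool_rot: [0.989, -0.15, -0.0, 0.0]
force: [1.2, -0.4, 0.9]
finger_gap: 0.502
gripper_force: 0.0
[-3.38799433e-01  3.79432251e-01  1.62625107e+00 -2.48200122e-04
  1.13599231e+00  1.53252950e+00] [ 0.53196392 -0.06983763  0.25517294]
cam [ 0.60313033 -0.09228231  0.39732856] fwd [-0.28135351  0.08714286 -0.95563922] right [-2.95980788e-01 -9.55193892e-01  3.86158774e-05]
[[ 9.55209897e-01 -2.95929093e-01 -1.53067418e-04]
 [-2.95929119e-01 -9.55209884e-01 -1.84734367e-04]
 [-9.15432366e-05  2.21757202e-04 -9.99999971e-01]]
```

```bash
python3 -m handwheel '[[19,33,-10,0,0,0,0.5],[18,33,-10,0,0,0,0.5],[0,0,-10,0,0,0,0.5],[0,0,0,0,0,0,0.5],[0,0,0,0,0,0,0.5],[0,0,0,0,0,0,0.5],[0,0,0,0,0,0,0.5],[0,0,0,0,0,0,0.5],[0,0,0,0,0,0,0.5],[0,0,0,0,0,0,0.5]]'
python3 - <<'E'
from h import *
import pickle
c,im=snap('wrist','w1.png');pickle.dump(c,open('w1.pkl','wb'))
x=np.array([np.cos(np.radians(-17.1)),np.sin(np.radians(-17.1)),0]);y=np.array([-x[1],x[0],0])
o=np.array([.5708,-.004,0])
print(proj(c,[o+.085*np.array([0,0,1]),o-.002*x+[0,0,.13]]))
E
```

```text
t: 2.6
tcp_pos: [0.5682, -0.0057, 0.2253]
tool_rot: [0.989, -0.15, 0.0, -0.0]
force: [-1.1, -0.6, 1.0]
finger_gap: 0.5
gripper_force: 0.0
[[313.57468361 191.29946481]
 [313.00923902 209.81638069]]
```

View pics/w1.png

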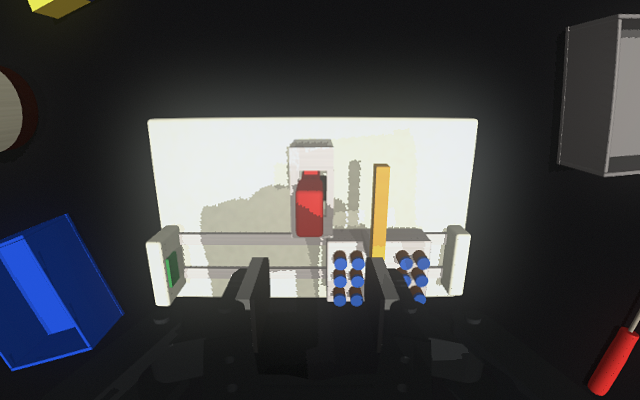

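The wrist view shows the head near (310,208), with the tower mouth around and above it near (311,165). The yellow arm is at (380,210). I'll enlarge this.

```bash
python3 - <<'E'
from h import *
im=cv2.imread('pics/w1.png')[130:250,265:395]
cv2.imwrite('pics/crop2.png',cv2.resize(im,None,fx=5,fy=5,interpolation=cv2.INTER_CUBIC))
E
```

```text
(no output)
```

View pics/crop2.png

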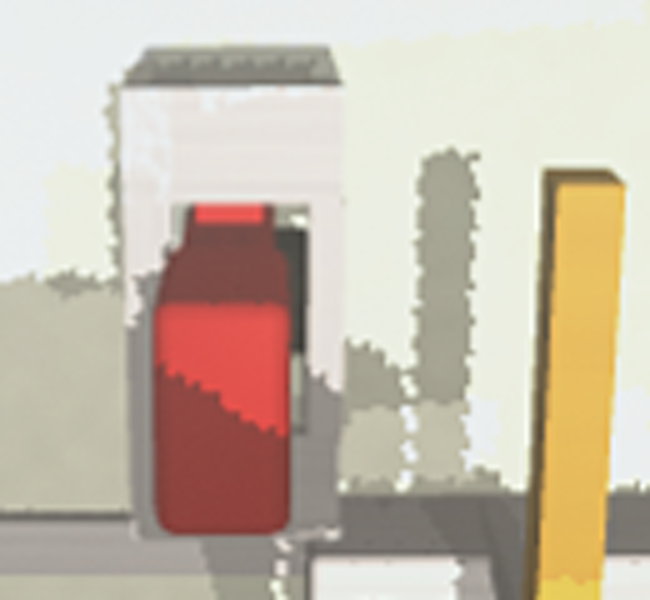

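The crop shows these features:
- **Head top:** x 155–291, y 305–535.
- **Tower top:** x 120–343, far edge y 85, near edge about y 540.
- **Mouth:** far edge at y 203.

```bash
python3 - <<'E'
from h import *
import pickle
c=pickle.load(open('w1.pkl','rb'));a=np.radians(-17.1)
x=np.array([np.cos(a),np.sin(a)]);y=np.array([-x[1],x[0]])
o=np.array([.5708,-.004])
def f(cx,cy,z):
    p=at(c,264.6+cx/5,129.6+cy/5,z)[:2]-o; return np.round(1000*np.array([p@x,p@y]),1)
for n,cx,cy,z in [('head far',223,305,.13),('head near',223,535,.13),('hl',155,420,.13),('hr',291,420,.13),('tow far l',120,85,.085),('tow far r',343,85,.085),('tow near l',130,540,.085),('near r',337,537,.085),('mouth far',240,203,.085),('mouth l',170,203,.085),('mouth r',310,203,.085)]: print(n,f(cx,cy,z))
def g(u,v,z):
    p=at(c,u,v,z)[:2]-o; return np.round(1000*np.array([p@x,p@y]),1)
for u,v in [(149,120),(477,120)]: print('base',g(u,v,.02))
E
```

```text
head far [12.1  2.6]
head near [-22.4   2.9]
hl [-4.8 12.4]
hr [-4.8 -7. ]
tow far l [37.1 19.9]
tow far r [ 37.  -15.9]
tow near l [-41.4  20.1]
near r [-40.9 -15.8]
mouth far [17.8  0.7]
mouth l [17.8 12.2]
mouth r [ 17.8 -10.7]
base [ 56.4 162.5]
base [  55.6 -160.3]
```

Against the tower, the wedge stands about 3 mm to -x of the mouth's centre. The tower measures 36 x 78 mm, as given. I'll go down and grip.

```bash
python3 - <<'E'
from h import *
import pickle
c=pickle.load(open('w1.pkl','rb'));s=manip.sense();p=np.array(s['tcp_pos']);print(proj(c,[p,p+[0,0,.006]]))
E
python3 -m handwheel '[[-1,4,-20,0,0,0,0.5],[0,0,-22,0,0,0,0.5],[0,0,-22,0,0,0,0.5],[0,0,-22,0,0,0,0.5],[0,0,-22,0,0,0,0.5],[0,0,-15,0,0,0,0.5],[0,0,-8,0,0,0,0.5],[0,0,0,0,0,0,0.5],[0,0,0,0,0,0,0.5],[0,0,0,0,0,0,0.5]]' 100
```

```text
[[315.87331098 273.01572476]
 [315.8343127  279.49070442]]
t: 3.9
tcp_pos: [0.5678, -0.0018, 0.095]
tool_rot: [0.989, -0.15, 0.001, 0.0]
force: [0.5, -0.2, -0.1]
finger_gap: 0.499
gripper_force: 0.0
```

```bash
python3 -m handwheel '[[0,0,0,0,0,0,0.4],[0,0,0,0,0,0,0.35],[0,0,0,0,0,0,0.3],[0,0,0,0,0,0,0.28],[0,0,0,0,0,0,0.26],[0,0,0,0,0,0,0.2],[0,0,0,0,0,0,0.1],[0,0,0,0,0,0,0],[0,0,0,0,0,0,0],[0,0,0,0,0,0,0]]' 100
```

```text
t: 5.15
tcp_pos: [0.5677, -0.0007, 0.0947]
tool_rot: [0.989, -0.15, 0.0, -0.001]
force: [1.6, 4.8, 3.1]
finger_gap: 0.223
gripper_force: 97.4
```

```bash
cat >> h.py <<'E'
def rel():
    s=manip.sense();a=np.radians(-17.1);d=1000*(np.array(s['tcp_pos'])-[.5677,-.0007,.0947]);F=np.array(s['force'])
    r=lambda v:np.round([v[0]*np.cos(a)+v[1]*np.sin(a),-v[0]*np.sin(a)+v[1]*np.cos(a),v[2]],1)
    print('offset from mouth x',r(d)[0]-3.0,'y,rise',r(d)[1:],'F feeder',r(F),'gap',s['finger_gap'],s['t'])
E
python3 -m handwheel '[[1.1,0.1,0,0,0,0,0],[1.1,0.1,0,0,0,0,0],[1.1,-0.3,0,0,0,0,0],[1.1,-0.4,0,0,0,0,0],[1.4,-0.4,0,0,0,0,0],[0,0,0,0,0,0,0],[0,0,0,0,0,0,0],[0,0,0,0,0,0,0],[0,0,0,0,0,0,0],[0,0,0,0,0,0,0]]' 100
python3 -c "from h import *;rel()"
```

```text
t: 6.4
tcp_pos: [0.569, -0.0009, 0.0947]
tool_rot: [0.989, -0.15, -0.005, -0.001]
force: [-5.8, 5.5, 9.9]
finger_gap: 0.219
gripper_force: 98.2
offset from mouth x -1.7 y,rise [ 0.2 -0. ] F feeder [-7.2  3.5  9.9] gap 0.21897571657352136 6.4
```

```bash
python3 -m handwheel '[[1,-0.3,1,0,0,0,0],[1,-0.3,1,0,0,0,0],[1,-0.3,1,0,0,0,0],[0,0,0,0,0,0,0],[0,0,0,0,0,0,0],[0,0,0,0,0,0,0],[0,0,0,0,0,0,0],[0,0,0,0,0,0,0],[0,0,0,0,0,0,0],[0,0,0,0,0,0,0]]' 100
python3 -c "from h import *;rel()"
```

```text
t: 7.65
tcp_pos: [0.5738, -0.0023, 0.0962]
tool_rot: [0.989, -0.15, -0.003, -0.001]
force: [-1.4, 6.0, -0.4]
finger_gap: 0.224
gripper_force: 97.6
offset from mouth x 3.3 y,rise [0.3 1.5] F feeder [-3.1  5.3 -0.4] gap 0.22409552896457482 7.65
```

```bash
python3 -m handwheel '[[-0.9,1.3,1,0,0,0,0],[-0.9,1.3,1,0,0,0,0],[0,0,1,0,0,0,0],[0,0,1,0,0,0,0],[0,0,1,0,0,0,0],[0,0,1,0,0,0,0],[0,0,1,0,0,0,0],[0,0,1,0,0,0,0],[0,0,1,0,0,0,0],[0,0,1,0,0,0,0]]' 100
python3 -c "from h import *;rel()"
```

```text
t: 8.9
tcp_pos: [0.5738, -0.0015, 0.1071]
tool_rot: [0.989, -0.149, -0.0, 0.001]
force: [-2.4, -5.2, -8.2]
finger_gap: 0.22
gripper_force: 97.7
offset from mouth x 3.0999999999999996 y,rise [ 1.  12.4] F feeder [-0.8 -5.6 -8.2] gap 0.22020895887252212 8.9
```

```bash
python3 -m handwheel '[[-0.3,-1,1,0,0,0,0],[0,0,1,0,0,0,0],[0,0,1,0,0,0,0],[0,0,1,0,0,0,0],[0,0,1,0,0,0,0],[0,0,1,0,0,0,0],[0,0,1,0,0,0,0],[0,0,1,0,0,0,0],[0,0,0,0,0,0,0],[0,0,0,0,0,0,0]]' 100
python3 -c "from h import *;rel()"
```

```text
t: 10.15
tcp_pos: [0.5741, -0.0019, 0.1156]
tool_rot: [0.989, -0.15, 0.0, -0.0]
force: [-0.2, -2.2, -5.0]
finger_gap: 0.22
gripper_force: 98.3
offset from mouth x 3.5 y,rise [ 0.8 20.9] F feeder [ 0.4 -2.2 -5. ] gap 0.2195903299681984 10.15
```

```bash
python3 -m handwheel '[[-1.5,0.4,0,0,0,0,0],[-1.5,0.4,0,0,0,0,0],[-1.5,0.5,0,0,0,0,0],[-1.5,0.5,0,0,0,0,0],[-1.5,0.4,0,0,0,0,0],[-1,0.3,0,0,0,0,0],[-1,0.3,0,0,0,0,0],[-1,0.3,0,0,0,0,0],[0,0,0,0,0,0,0],[0,0,0,0,0,0,0]]' 100
python3 -c "from h import *;rel()"
```

```text
t: 11.4
tcp_pos: [0.5674, 0.0002, 0.1172]
tool_rot: [0.989, -0.15, 0.005, 0.0]
force: [4.3, -3.9, -2.3]
finger_gap: 0.22
gripper_force: 98.7
offset from mouth x -3.5 y,rise [ 0.8 22.5] F feeder [ 5.3 -2.4 -2.3] gap 0.22039160869148708 11.4
```

```bash
python3 -m handwheel '[[1.6,-0.5,0.5,0,0,0,0],[1.2,-0.4,0.5,0,0,0,0],[0,0,1,0,0,0,0],[0,0,1,0,0,0,0],[0,0,1,0,0,0,0],[0,0,1,0,0,0,0],[0,0,1,0,0,0,0],[0,0,1,0,0,0,0],[0,0,1,0,0,0,0],[0,0,1,0,0,0,0]]' 100
python3 -c "from h import *;rel()"
```

```text
t: 12.65
tcp_pos: [0.5655, 0.0006, 0.1242]
tool_rot: [0.989, -0.15, -0.001, -0.0]
force: [1.9, -0.6, -7.3]
finger_gap: 0.216
gripper_force: 98.1
offset from mouth x -5.5 y,rise [ 0.6 29.5] F feeder [ 2.  -0.  -7.3] gap 0.215639643405098 12.65
```

```bash
python3 -m handwheel '[[0.7,-0.2,1,0,0,0,0],[0.7,-0.2,1,0,0,0,0],[0,0,1,0,0,0,0],[0,0,1,0,0,0,0],[0,0,1,0,0,0,0],[0,0,1,0,0,0,0],[0,0,1,0,0,0,0],[0,0,1.5,0,0,0,0],[0,0,1.5,0,0,0,0],[0,0,0,0,0,0,0]]' 100
python3 -c "from h import *;rel()"
```

```text
t: 13.9
tcp_pos: [0.5682, -0.0002, 0.1347]
tool_rot: [0.989, -0.15, 0.001, 0.0]
force: [0.5, 0.7, -4.4]
finger_gap: 0.218
gripper_force: 98.4
offset from mouth x -2.7 y,rise [ 0.6 40. ] F feeder [ 0.3  0.8 -4.4] gap 0.21782617504765056 13.9
```

```bash
python3 -m handwheel '[[1.5,-0.4,0,0,0,0,0],[1.5,-0.5,0,0,0,0,0],[1.5,-0.5,0,0,0,0,0],[1.5,-0.4,0,0,0,0,0],[1.5,-0.5,0,0,0,0,0],[1.3,-0.4,0,0,0,0,0],[1.2,-0.4,0,0,0,0,0],[0,0,0,0,0,0,0],[0,0,0,0,0,0,0],[0,0,0,0,0,0,0]]' 100
python3 -c "from h import *;rel()"
```

```text
t: 15.15
tcp_pos: [0.5767, -0.0029, 0.1339]
tool_rot: [0.989, -0.15, -0.001, -0.0]
force: [-5.1, 1.3, -2.4]
finger_gap: 0.22
gripper_force: 99.1
offset from mouth x 6.300000000000001 y,rise [ 0.6 39.2] F feeder [-5.3 -0.2 -2.4] gap 0.21967413462489135 15.15
```

```bash
python3 -m handwheel '[[-1.6,0.5,0.5,0,0,0,0],[-1.2,0.4,1,0,0,0,0],[0,0,1,0,0,0,0],[0,0,1,0,0,0,0],[0,0,1,0,0,0,0],[0,0,1,0,0,0,0],[0,0,1,0,0,0,0],[0,0,1.5,0,0,0,0],[0,0,1.5,0,0,0,0],[0,0,1.5,0,0,0,0]]' 100
python3 -c "from h import *;rel()"
```

```text
t: 16.4
tcp_pos: [0.5744, -0.0022, 0.1453]
tool_rot: [0.989, -0.15, -0.0, -0.0]
force: [-0.3, -0.8, -6.1]
finger_gap: 0.22
gripper_force: 98.4
offset from mouth x 3.9000000000000004 y,rise [ 0.6 50.6] F feeder [-0.1 -0.8 -6.1] gap 0.22040552822543427 16.4
```

Tooth 3 is passing freely. I'll carry on up past 65 mm and clear of everything.

```bash
python3 -m handwheel '[[0.5,0,1.5,0,0,0,0],[0,0,2,0,0,0,0],[0,0,2,0,0,0,0],[0,0,3,0,0,0,0],[0,0,4,0,0,0,0],[0,0,6,0,0,0,0],[0,0,8,0,0,0,0],[0,0,12,0,0,0,0],[0,0,15,0,0,0,0],[0,0,18,0,0,0,0]]' 100
python3 - <<'E'
from h import *
rel();snap('scene','s2.png')
E
```

```text
t: 17.65
tcp_pos: [0.5753, -0.0023, 0.218]
tool_rot: [0.989, -0.15, 0.0, -0.0]
force: [0.2, 0.5, -0.9]
finger_gap: 0.223
gripper_force: 99.0
offset from mouth x 4.8 y,rise [  0.7 123.3] F feeder [ 0.1  0.6 -0.9] gap 0.2227813004392822 17.65
```

View pics/s2.png

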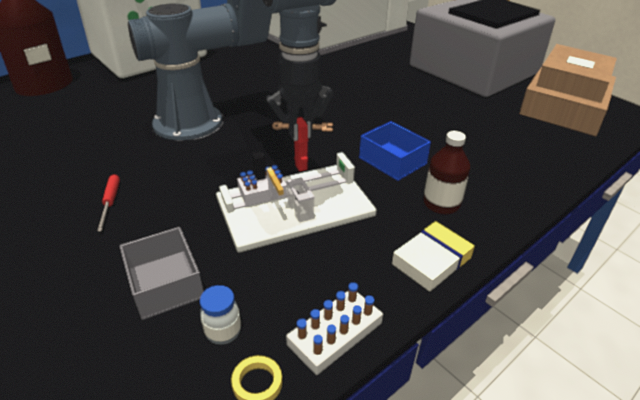

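The wedge is free in the gripper, with its tip well above the tower. I'll carry it over the blue bin.

```bash
python3 -m handwheel '[[-3,20,8,0,0,0,0],[-5,45,8,0,0,0,0],[-5,50,4,0,0,0,0],[-5,55,0,0,0,0,0],[-5,55,0,0,0,0,0],[-5,50,0,0,0,0,0],[-5,40,0,0,0,0,0],[-3,21,0,0,0,0,0],[0,0,0,0,0,0,0],[0,0,0,0,0,0,0]]' 100
python3 - <<'E'
from h import *
c,im=snap('wrist','w3.png');im2=cv2.imread('pics/w3.png')
s=manip.sense();p=np.array(s['tcp_pos']);print(p)
for d in [(.539,.336)]: print(proj(c,[d+(.07,),d+(0.004,)]))
E
```

```text
t: 18.95
tcp_pos: [0.5393, 0.3325, 0.2366]
tool_rot: [0.989, -0.15, -0.0, 0.001]
force: [-0.9, -0.6, -0.1]
finger_gap: 0.223
gripper_force: 99.0
[0.53952025 0.33219583 0.23670713]
[[312.64370368 187.50876876]
 [313.2789126  172.98681175]]
```

View pics/w3.png

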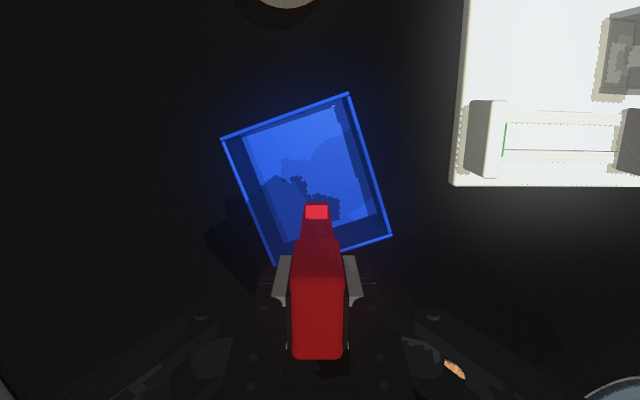

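The bin rim corners are at (222,138), (348,93), (391,235) and (273,265), so the centre is about (309,183). That is within about 5 mm of my estimate. I'll lower the wedge and release it.

```bash
python3 -m handwheel '[[3,5,-25,0,0,0,0],[0,0,-30,0,0,0,0],[0,0,-30,0,0,0,0],[0,0,-25,0,0,0,0],[0,0,-20,0,0,0,0],[0,0,-12,0,0,0,0],[0,0,-8,0,0,0,0],[0,0,-2,0,0,0,0],[0,0,0,0,0,0,0],[0,0,0,0,0,0,0]]' 100
python3 -m handwheel '[[0,0,0,0,0,0,0.25],[0,0,0,0,0,0,0.3],[0,0,0,0,0,0,0.4],[0,0,0,0,0,0,0.5],[0,0,0,0,0,0,0.5],[0,0,10,0,0,0,0.5],[0,0,25,0,0,0,0.5],[0,0,40,0,0,0,0.5],[0,0,40,0,0,0,0.5],[0,0,30,0,0,0,0.5]]'
python3 - <<'E'
from h import *
c,im=snap('top','t2.png');i=cv2.imread('pics/t2.png')[110:290,140:390]
cv2.imwrite('pics/t2c.png',cv2.resize(i,None,fx=3,fy=3,interpolation=cv2.INTER_CUBIC))
E
```

```text
t: 20.25
tcp_pos: [0.5427, 0.339, 0.0855]
tool_rot: [0.989, -0.15, 0.001, -0.0]
force: [1.1, 0.2, -1.1]
finger_gap: 0.222
gripper_force: 99.0
t: 21.5
tcp_pos: [0.5429, 0.339, 0.2327]
tool_rot: [0.989, -0.15, 0.001, -0.001]
force: [-0.2, 0.1, 0.1]
finger_gap: 0.502
gripper_force: 0.0
```

View pics/t2c.png

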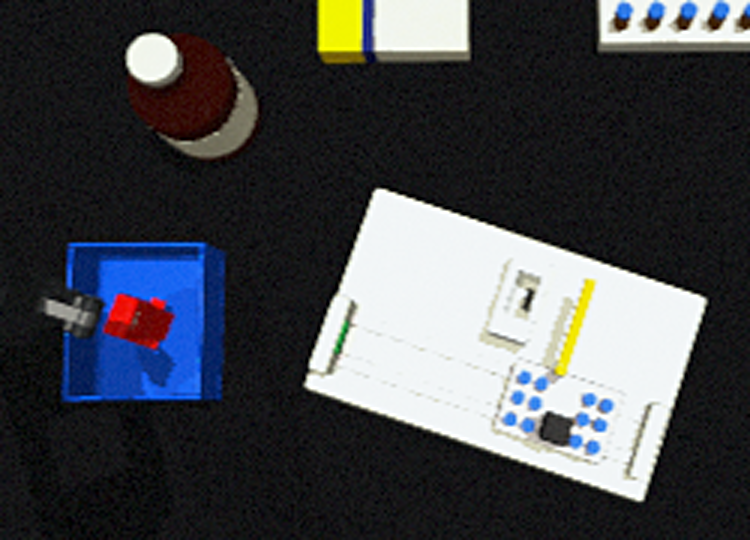

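The wedge stands in the blue bin (crop near (138,318)), the bottle stands and the mouth is empty. Next is the grip post.

```bash
python3 -m handwheel '[[-8,-30,0,0,0,0,0.55],[-11,-48,0,0,0,0,0.55],[-12,-52,0,0,0,0,0.55],[-12,-52,0,0,0,0,0.55],[-12,-52,0,0,0,0,0.55],[-12,-52,0,0,0,0,0.55],[-11,-48,0,0,0,0,0.55],[-9,-39,0,0,0,0,0.55],[0,0,0,0,0,0,0.55],[0,0,0,0,0,0,0.55]]' 80
python3 - <<'E'
from h import *
import pickle
c,im=snap('wrist','w4.png');pickle.dump(c,open('w4.pkl','wb'));print(manip.sense()['tcp_pos'])
print(proj(c,[(.456,-.034,.128)]))
i=cv2.imread('pics/w4.png')[130:330,200:440];cv2.imwrite('pics/w4c.png',cv2.resize(i,None,fx=3,fy=3,interpolation=cv2.INTER_CUBIC))
E
```

```text
t: 22.8
tcp_pos: [0.4554, -0.034, 0.2301]
tool_rot: [0.989, -0.15, 0.0, -0.0]
force: [0.1, 0.9, 0.6]
finger_gap: 0.548
gripper_force: 0.0
[ 0.45544532 -0.03357005  0.22999035]
[[316.11860285 206.31482717]]
```

View pics/w4c.png

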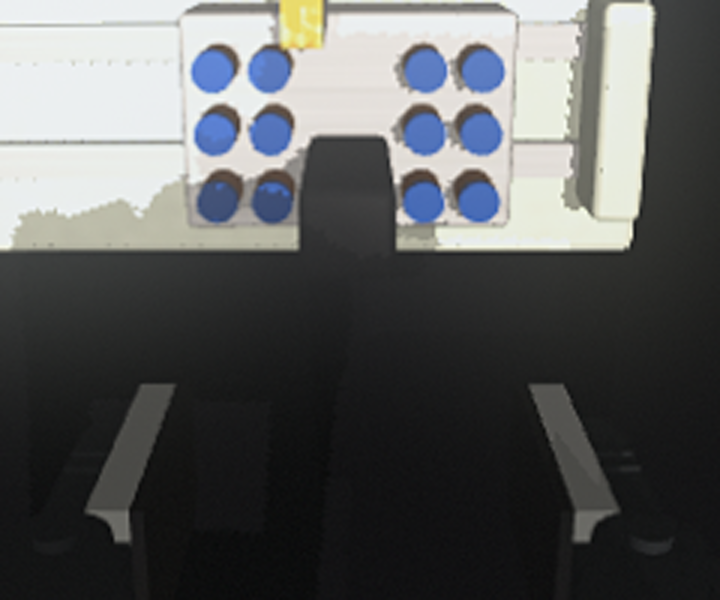

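The post is centred at about (348,229) in the crop, which matches the projection (316,206), so the tool is aligned. I'll go down and grip.

```bash
python3 -m handwheel '[[0,0,-25,0,0,0,0.55],[0,0,-30,0,0,0,0.55],[0,0,-30,0,0,0,0.55],[0,0,-25,0,0,0,0.55],[0,0,-15,0,0,0,0.55],[0,0,-6,0,0,0,0.55],[0,0,0,0,0,0,0.4],[0,0,0,0,0,0,0.3],[0,0,0,0,0,0,0.2],[0,0,0,0,0,0,0.1]]' 40
```

```text
t: 24.1
tcp_pos: [0.4558, -0.0341, 0.0995]
tool_rot: [0.989, -0.15, 0.001, -0.0]
force: [0.7, 2.8, 4.9]
finger_gap: 0.275
gripper_force: 40.7
```

```bash
python3 -m handwheel '[[2.4,7.6,0,0,0,0,0.1],[4.4,14.3,0,0,0,0,0.1],[4.4,14.3,0,0,0,0,0.1],[4.4,14.3,0,0,0,0,0.1],[4.4,14.3,0,0,0,0,0.1],[4.4,14.3,0,0,0,0,0.1],[4.4,14.3,0,0,0,0,0.1],[4.4,14.3,0,0,0,0,0.1],[2,6.7,0,0,0,0,0.1],[0,0,0,0,0,0,0.1]]' 40
python3 -m handwheel '[[0.9,2.9,0,0,0,0,0.1],[0.9,2.9,0,0,0,0,0.1],[0.9,2.9,0,0,0,0,0.1],[0.9,2.9,0,0,0,0,0.1],[0.9,2.9,0,0,0,0,0.1],[0.6,1.9,0,0,0,0,0.1],[0,0,0,0,0,0,0.1],[0,0,0,0,0,0,0.1],[0,0,0,0,0,0,0.1],[0,0,0,0,0,0,0.1]]' 40
```

```text
t: 25.35
tcp_pos: [0.4912, 0.0805, 0.0995]
tool_rot: [0.989, -0.15, 0.001, -0.0]
force: [-0.6, 2.5, 5.1]
finger_gap: 0.275
gripper_force: 40.8
t: 26.6
tcp_pos: [0.4941, 0.0904, 0.0994]
tool_rot: [0.989, -0.148, -0.001, 0.005]
force: [-6.0, -25.4, 8.5]
finger_gap: 0.272
gripper_force: 42.1
```

The tool has travelled 130 mm and the reaction is now 25 N, so the carriage is at its stop. I'll ease off, release and retreat.

```bash
python3 -m handwheel '[[-0.9,-3,0,0,0,0,0.1],[0,0,0,0,0,0,0.2],[0,0,0,0,0,0,0.3],[0,0,0,0,0,0,0.4],[0,0,0,0,0,0,0.5],[0,0,0,0,0,0,0.5],[0,0,10,0,0,0,0.5],[0,0,30,0,0,0,0.5],[0,0,40,0,0,0,0.5],[0,0,40,0,0,0,0.5]]' 40
python3 -m handwheel '[[-10,-40,20,0,0,0,0.5],[-10,-50,0,0,0,0,0.5],[-10,-50,0,0,0,0,0.5],[-10,-50,0,0,0,0,0.5],[0,-40,0,0,0,0,0.5],[0,0,0,0,0,0,0.5],[0,0,0,0,0,0,0.5],[0,0,0,0,0,0,0.5],[0,0,0,0,0,0,0.5],[0,0,0,0,0,0,0.5]]' 40
python3 - <<'E'
from h import *
c,im=snap('top','t3.png');i=cv2.imread('pics/t3.png')[110:290,140:390]
cv2.imwrite('pics/t3c.png',cv2.resize(i,None,fx=3,fy=3,interpolation=cv2.INTER_CUBIC))
E
```

```text
t: 27.85
tcp_pos: [0.4945, 0.0937, 0.2205]
tool_rot: [0.989, -0.15, 0.0, -0.0]
force: [1.0, -0.7, 0.3]
finger_gap: 0.501
gripper_force: 0.0
t: 29.1
tcp_pos: [0.4548, -0.1358, 0.2388]
tool_rot: [0.989, -0.149, -0.0, -0.0]
force: [-0.3, -0.5, 0.2]
finger_gap: 0.5
gripper_force: 0.0
```

View pics/t3c.png

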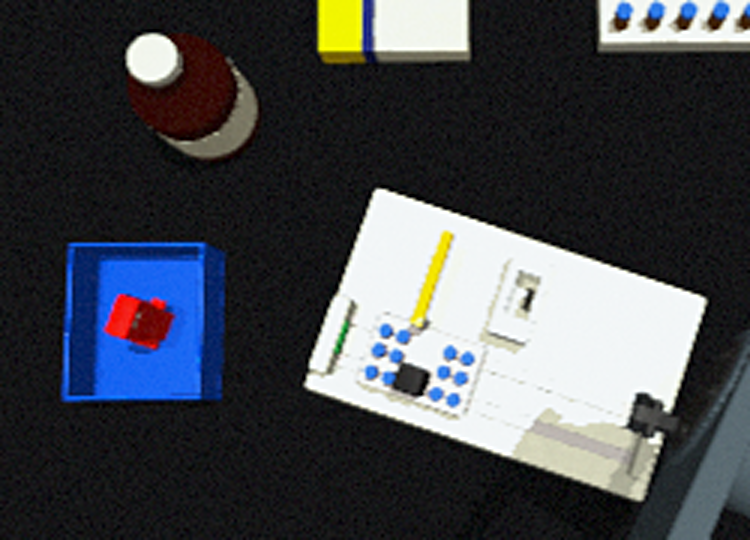

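```bash
python3 - <<'E'
from h import *
c=manip.get_calibration('top')
P=[]
for f in('t2','t3'):
    i=cv2.imread(f'pics/{f}.png').astype(int)[225:265,250:345]
    m=i.max(2)<60
    n,l,st,ce=cv2.connectedComponentsWithStats(m.astype(np.uint8))
    k=[(st[j,4],ce[j]+[250,225]) for j in range(1,n) if 30<st[j,4]<300];print(k)
    P.append(k)
for a in P[0]:
    for b in P[1]: print(np.linalg.norm(at(c,*a[1],.128)-at(c,*b[1],.128)))
E
```

```text
[(np.int32(59), array([324.28813559, 252.66101695]))]
[(np.int32(86), array([276.56976744, 236.41860465]))]
0.12498649377135126
```

The post moved about 125–130 mm between pictures. That agrees with the tool's 130 mm of travel and the hard stop, so I'm handing in.

```bash
python3 -c "
from station import manip
print(manip.sign_off())"
```

```text
the job is handed in; nothing more can be done
None
```

The job is handed in at about 29 s: the wedge stands in the blue bin, the carriage was pushed about 130 mm against its far stop, and the bottle is still upright; the sign-off gave no verdict.

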